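# Set out the sample-preparation kit in its matching holders

### The job

Get the sample-preparation station ready for the next run: a red-capped vial, an amber bottle and a graduated cylinder stand loose along the front edge of the worktop, among three low rimmed holders. Stand each in the holder that matches the shape and size of its base, upright and flat on the holder's floor inside the rim, let go and at rest; do not tip any of them over on the way.

Things in the scene. Friction and masses are not known exactly. Their poses are not given: they have to be found in the camera images.
- vial: Loose slim round glass sample vial with a red cap, standing upright: 28 mm diameter, 96 mm high. Origin at the centre of its underside, z up its axis. Goes in holder_vial.
- bottle: Loose round amber glass bottle with a black cap, standing upright: 56 mm diameter, 115 mm high; it can be gripped across the diameter at 50 to 80 mm above its underside. Origin at the centre of its underside, z up its axis. Goes in holder_bottle.
- cylinder: Loose graduated cylinder, standing upright: a clear straight tube of 24 mm diameter, 143 mm high over all, on a blue hexagonal foot 6 mm thick, 48 mm along its x (across the flats) and 56 mm along its y (across the corners). Grip it by the tube. Origin at the centre of its underside, z up its axis. Goes in holder_cylinder, any way round. (The like one at the far right is clutter.)
- holder_vial: The small round holder: bore 44 mm, 52 mm over the rim. Fixed; origin at the centre of its underside, on the worktop. Grey rim 4 mm thick and 9 mm high round a dark floor 3 mm high. Holders and things stand mixed in one row along the worktop's front edge, whose left end is nearer: the row's direction is the y axis turned 15 degrees counterclockwise seen from above.
- holder_bottle: The large round holder: bore 74 mm, 82 mm over the rim. Fixed; origin at the centre of its underside, on the worktop. Grey rim 4 mm thick and 9 mm high round a dark floor 3 mm high. Tall equipment (0.13 to 0.45 m) stands 50 to 90 mm behind the row's centres: close the fingers along the row, and cross from side to side within 0.42 m of the base axis.
- holder_cylinder: The hexagonal holder: 72 mm across the flats inside, 80 mm outside (92 mm over the corners). Fixed; origin at the centre of its underside, on the worktop. Grey rim 4 mm thick and 9 mm high round a dark floor 3 mm high.

How it is judged:
By the outcome, as a careful person would: the job done as asked, in the order asked, and still so for the second after the job is handed in, with the robot touching nothing.
It also fails if it takes over 96 s, if anything falls off the work surface, if the arm or the gripper's body presses on something with over 40 N, if the wrist force passes 120 N, or if a joint passes its speed limit or range.

### The arm

A 6-joint arm with a two-finger parallel gripper is mounted at the origin on a cart in front of the work surface, level with it; the furniture and walls round the work are solid. World frame = base frame: x ahead of the robot, y to its left, z up, the work surface at z = 0. Lengths are in m, angles in rad, forces in N, time in s.
With the tool pointing down it reaches from about 0.25 to 0.775 m from the base axis. Payload 4 kg.
Tool frame: the origin (TCP) lies at the very end of the fingers, on their centre line; the grasp point (between the pads) lies 19 mm behind it (robot.hold_point_z is the distance from the TCP to the grasp point, in m); z points along the fingers, y is the line along which they close (so a half turn about z gives the same grasp; the last joint's range is limited). The gripper opens to 94 mm and grips with 3 to 60 N. Pads are 16 mm wide; open, the fingers measure 119 mm over their backs; the gripper's body (75 mm by 177 mm) begins 78 mm behind the grasp point.
Start: joints at [-1.296, 0.087, 1.371, -0, 1.684, -0.103], TCP at [0.203, -0.511, 0.177] pointing down, gripper open.
Joint ranges: [-3.1, 3.1], [-0.76, 2.03], [0.27, 2.55], [-1.08, 4.22], [0.17, 2.65], [-2.57, 2.57]. Speed limits (rad/s): [2.79, 2.79, 3.14, 3.14, 3.14, 3.14].

### API

Orientations are given as [roll, pitch, yaw] about the fixed x, y, z axes, in that order (R = Rz(yaw) Ry(pitch) Rx(roll)).
In Python, from bench import robot gives the robot as it stands.
- The arm moves only by the tool carry_out, never from a script. Its argument "steps" is a list of rows, each a list of 3 entries, a list of its own where there are three numbers: the shift along the tool's x, y, z in m, then the turn about the tool's z in units of 10 degrees (1.0 is 10 degrees), then the closure, from -1 (fully open) to 1 (shut). In form: [[[tx, ty, tz], roll, jaw], ...]. A call has 1 to 10 rows; each row is the pose to reach, as a shift and turn from the pose commanded when the call began, along the tool's axes at that moment; what a row does not reach only later rows make up. A row lasts 1/8 s, in which the tool goes at most 62.5 mm and 10.7 degrees, less where a joint would pass 70% of its speed; a pose out of reach is approached as far as the arm can. A call with a gripper value outside its range is refused whole. The fingers move at their own pace and stop on an object; the grip force is fixed at half the most. Time passes only in rows, so rows that repeat a pose let the fingers close. It gives the time, the measured TCP pose, the force, the opening and the grip force at its end, in the units of the state.
- robot.get_obs(): the state, without advancing time (a new reading comes with each control period).
- robot.snapshot(name): name is "scene" or "top" or "wrist"; returns a dict with "image" (384x512x3 uint8, red, green, blue), "z_map" (384x512 float32, m along the optical axis (not along the pixel's ray), 0 where there is no reading), "mtx" (3x3 intrinsics, pixels), "R" (3x3) and "t" (3): a world point X has camera coordinates R X + t. Camera axes: x right, y down, z forward; pixel columns grow to the right and rows downward; lengths in m; the calibration is good to about 2 mm. The wrist camera is an equidistant fisheye: a pixel r from the principal point sees the ray r / f radians off the axis. A picture is of the moment at which its call begins.
- robot.close_job(): hands the job in; it is judged then, once.
The state is a dict: "time": time; "joint_positions": joint angles; "qvel": joint speeds; "joint_torque": joint torques, N m; "tool_pos": TCP position; "ee_rot": TCP orientation; "wrist_force": force on the tool from outside, world axes, zero at the start; "wrist_torque": the same for the moment, N m; "width": finger opening in m; "finger_force": force on a finger pad.
Only numpy, scipy, OpenCV 4.12 (cv2) and the standard library are available. Lean on these libraries where they do the work, as an engineer would, in place of code of your own. Each camera call takes 0.05 s, during which the arm holds its last target. There are 200 camera calls.

## Working session

There is one attempt and no reset: what is moved stays moved. The work goes in short steps, Python scripts to look and compute and a tool call to move; the robot and the scene stay as the last step left them, time stands still between calls to the robot, and variables do not carry over. Pictures are saved under pics/ and viewed, at most 16 in all, crops included, and the job is handed in when it is done.

Besides the shell and the picture viewer there is one more tool, called after "Call:" as name(argument=value, ...), one argument or row to a line, values as JSON. carry_out: Moves the arm, as the interface text tells. Its arguments: {"type":"object","properties":{"steps":{"type":"array","items":{"type":"array"}}},"required":["steps"]}

```bash
mkdir -p pics; ls; cat > h.py <<'E'
import numpy as np,cv2
from bench import robot
def snap(n,f):
    s=robot.snapshot(n); cv2.imwrite(f'pics/{f}.png',s['image'][:,:,::-1]); np.savez(f'pics/{f}.npz',**s); return s
def world(s):
    K=s['mtx'];z=s['z_map'];v,u=np.indices(z.shape)
    P=np.stack([(u-K[0,2])/K[0,0]*z,(v-K[1,2])/K[1,1]*z,z],-1)
    W=(P-s['t'])@s['R']; W[z==0]=np.nan; return W
E
python3 - <<'E'
from h import *
a=snap('scene','s0');b=snap('top','t0')
print(a['mtx'],b['mtx'],a['R'],a['t'],b['R'],b['t'])
o=robot.get_obs();print(o['tool_pos'],o['ee_rot'],o['time'],o['width'])
cv2.imwrite('pics/both0.png',np.vstack([a['image'],b['image']])[:,:,::-1][:, :])
E
```

```text
pics
[[455.8363011    0.         254.93707614]
 [  0.         455.8363011  185.70640736]
 [  0.           0.           1.        ]] [[458.32762789   0.         257.15354017]
 [  0.         458.32762789 195.868873  ]
 [  0.           0.           1.        ]] [[-0.80607111 -0.59177222 -0.00741632]
 [-0.36650005  0.50898189 -0.77885502]
 [ 0.46467954 -0.62509445 -0.62716015]] [0.3333245  0.22678318 0.93365976] [[-0.0030479  -0.99998795  0.00384762]
 [-0.9935056   0.00259045 -0.11375375]
 [ 0.11374242 -0.00416934 -0.99350152]] [-0.04600756  0.44726897  1.10883698]
[ 0.20272242 -0.51068854  0.17585632] [-3.13964273e+00 -1.72432998e-04  3.77819142e-01] 0.1 0.09421964469855051
```

View pics/s0.png

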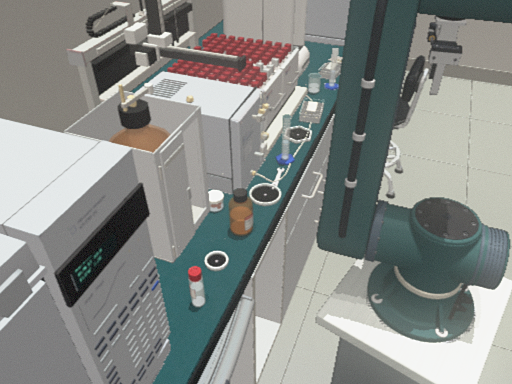

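View pics/t0.png

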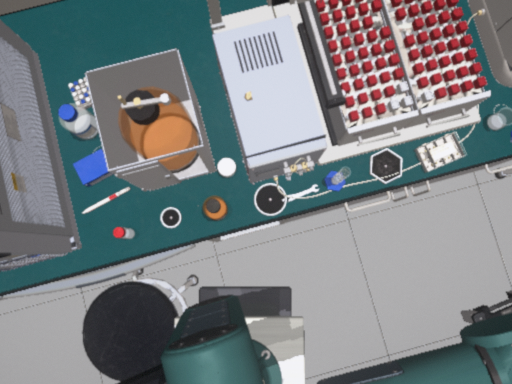

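The scene view shows the vial at about (197,287), small holder (216,260), bottle (241,213), large holder (265,194), cylinder foot (285,158) and hex holder (298,133). In the top view they are at (122,232), (171,217), (214,208), (270,199), (335,181) and (387,166).

```bash
cat >> h.py <<'E'
def ray(s,uv,z):
    K=s['mtx'];d=s['R'].T@np.array([(uv[0]-K[0,2])/K[0,0],(uv[1]-K[1,2])/K[1,1],1]);c=-s['R'].T@s['t']
    return c+d*(z-c[2])/d[2]
def circ(P):
    A=np.c_[2*P,np.ones(len(P))];x=np.linalg.lstsq(A,(P**2).sum(1),rcond=None)[0];return x[:2],np.sqrt(x[2]+x[0]**2+x[1]**2)
E
python3 - <<'E'
from h import *
for f in ('t0','s0'):
    s=dict(np.load(f'pics/{f}.npz'));W=world(s);im=s['image'].astype(int)
    px={'t0':dict(vial=(122,232),hv=(171,217),bot=(214,208),hb=(270,199),cyl=(335,181),hc=(387,166)),
        's0':dict(vial=(197,287),hv=(216,260),bot=(241,213),hb=(265,194),cyl=(286,150),hc=(298,133))}[f]
    g=W[...,2]; m=np.abs(g)<.02; print(f,'table z',np.nanmedian(g[m]))
    for k,p in px.items():
        c=ray(s,p,0.0); D=np.hypot(W[...,0]-c[0],W[...,1]-c[1])
        if k[0]=='h':
            rad=dict(hv=.026,hb=.041,hc=.046)[k]
            # light rim pixels by colour near; intersect with z=9mm
            vv,uu=np.where((D<rad+.02)&(im.max(2)-im.min(2)<40)&(im.max(2)>110)&(g<.03))
            mask=np.zeros(g.shape,np.uint8);mask[vv,uu]=255
            n,l,st,_=cv2.connectedComponentsWithStats(mask,connectivity=8)
            i=1+st[1:,4].argmax(); v,u=np.where(l==i)
            P=np.array([ray(s,q,.009)[:2] for q in zip(u,v)])
            hull=cv2.convexHull(P.astype(np.float32)).reshape(-1,2)
            print(k,ray(s,p,.003)[:2].round(4),'n',len(P),'circ',[np.round(x,4) for x in circ(P)],'minenc',np.round(np.r_[cv2.minEnclosingCircle(hull)[0],cv2.minEnclosingCircle(hull)[1]],4))
        else:
            q=W[(D<.07)&(g>.02)&(g<.16)]
            print(k,'base guess',c[:2].round(4),len(q))
            for lo in np.arange(.02,.16,.02):
                w=q[(q[:,2]>lo)&(q[:,2]<=lo+.02)]
                if len(w)>3: print('  ',round(lo,2),len(w),np.median(w,0).round(4),w[:,:2].min(0).round(3),w[:,:2].max(0).round(3))
s=dict(np.load('pics/t0.npz'));W=world(s)
# height map grid x .25-.75,y -.5-.5 cell 25mm
q=W.reshape(-1,3);q=q[np.isfinite(q).all(1)]
H=np.full((16,34),-9.)
i=((q[:,0]-.3)/.025).astype(int);j=((.45-q[:,1])/.025).astype(int)
k=(i>=0)&(i<16)&(j>=0)&(j<34)&(q[:,0]>=.3)&(q[:,1]<=.45);np.maximum.at(H,(i[k],j[k]),q[k,2]*100)
print('rows x from .30 up, cols y from .45 down, cm')
for r in range(16):print('%.3f'%(.3+.025*r),' '.join('%3d'%max(-9,h) for h in H[r]))
E
python3 - <<'E'
import cv2
a=cv2.imread('pics/t0.png')[130:270,70:470]
cv2.imwrite('pics/c0.png',cv2.resize(a,None,fx=2,fy=2,interpolation=cv2.INTER_CUBIC))
E
```

```text
t0 table z -0.0009893006863211803
vial base guess [0.3598 0.2916] 195
   0.02 25 [0.3561 0.2603 0.032 ] [0.344 0.258] [0.368 0.27 ]
   0.04 29 [0.3552 0.2607 0.0513] [0.344 0.258] [0.37  0.273]
   0.06 33 [0.357  0.2615 0.0734] [0.345 0.259] [0.369 0.271]
   0.08 108 [0.3566 0.271  0.0934] [0.345 0.26 ] [0.368 0.285]
hv [0.3969 0.169 ] n 200 circ [array([0.3961, 0.1695]), np.float64(0.0245)] minenc [0.3962 0.1699 0.0283]
bot base guess [0.4195 0.0616] 489
   0.02 13 [0.3995 0.0317 0.0312] [0.389 0.026] [0.424 0.048]
   0.04 20 [0.397  0.0341 0.0484] [0.389 0.026] [0.427 0.063]
   0.06 34 [0.4002 0.0394 0.0754] [0.389 0.026] [0.444 0.08 ]
   0.08 258 [0.4118 0.049  0.088 ] [0.391 0.028] [0.443 0.08 ]
   0.1 164 [0.4163 0.0536 0.1134] [0.401 0.038] [0.433 0.07 ]
hb [ 0.4417 -0.0798] n 411 circ [array([ 0.4421, -0.0831]), np.float64(0.0407)] minenc [ 0.4448 -0.088   0.0523]
cyl base guess [ 0.4876 -0.2454] 442
   0.02 258 [ 0.5431 -0.234   0.033 ] [ 0.479 -0.279] [ 0.556 -0.198]
   0.04 18 [ 0.4818 -0.2368  0.0523] [ 0.479 -0.248] [ 0.524 -0.188]
   0.06 22 [ 0.4878 -0.237   0.0723] [ 0
[... 3703 characters left out ...]
   9   9   9   0  -9  -9  30  25  26  38  35  35  35  30  30   0  23  23  23  23  23  23  23  23  29  29  20  20  20  18  19  18  11
0.600   0  13  13  13  -9  -9  30  30  24  24  33  33  33  25  30   0   0  23  25  25  23  23  23  23  23  29  29  20  20  20  20  20  20  20
0.625   0  13  13  13  -9  -9  30  29  -9  -9  25  26  25  25  30   0   0  23  25  25  23  23  23  23  29  29  29  20  20  20  20  20  20  20
0.650  -9  -9  10  10  -9  -9  30  30  30  30  -9  -9   1  30  30   0   0  23  23  23  23  23  23  23  29  29  29  20  20  20  20  20  20  20
0.675   0   3   3   3  -9  -9  -9  -9  -9  30  30  30  30  30  26   0  23  23  23  23  23  23  23  23  29  29  20  21  20  20  20  20  20  20
```

View pics/c0.png

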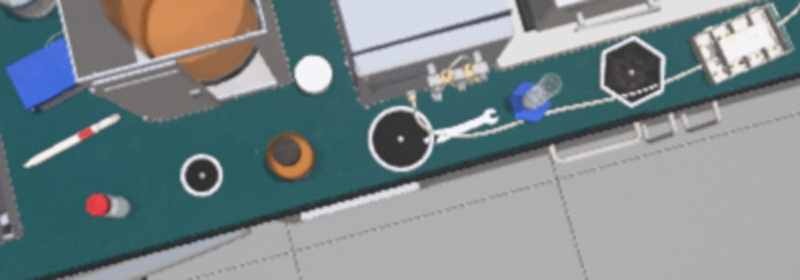

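The crop shows the holder centre dots at about (202,176), (401,139) and (631,71). The bottle is at (290,155), and a valve and tubing sit just behind the large holder. Next I'll refine the positions and map the obstacles in the row frame, with n away from the robot and s along the row to the right.

```bash
cat >> h.py <<'E'
C,S=np.cos(np.pi/12),np.sin(np.pi/12)
def rf(P): P=np.asarray(P);return np.stack([P[...,0]*C+P[...,1]*S,P[...,0]*S-P[...,1]*C],-1)
E
python3 - <<'E'
from h import *
Q={}
for f,px in {'t0':dict(hv=(171,217.5),hb=(270,199),hc=(386,165.5)),'s0':dict(hv=(216,260),hb=(265,194),hc=(298,133))}.items():
    s=dict(np.load(f'pics/{f}.npz'));W=world(s);im=s['image'].astype(int);g=W[...,2];Q[f]=W.reshape(-1,3)
    for k,p in px.items():
        c=ray(s,p,.003);D=np.hypot(W[...,0]-c[0],W[...,1]-c[1])
        R=dict(hv=.026,hb=.041,hc=.046)[k]
        m=((D<R+.01)&(im.max(2)<60)).astype(np.uint8)  # dark floor
        m=cv2.morphologyEx(m,cv2.MORPH_OPEN,np.ones((2,2),np.uint8))
        n,l,st,ce=cv2.connectedComponentsWithStats(m);i=1+st[1:,4].argmax()
        hull=cv2.convexHull(np.argwhere(l==i)[:,::-1].astype(np.int32));M=cv2.moments(hull)
        uv=(M['m10']/M['m00'],M['m01']/M['m00']);w=ray(s,uv,.004)
        print(f,k,np.round(uv,1),w[:2].round(4),'area mm2',round(M['m00']*(g[0,0]*0+1)))
for n,p in dict(vial=(.3565,.2725),hv=(.3965,.169),bot=(.4165,.0535),hb=(.4415,-.081),cyl=(.4895,-.2425),hc=(.527,-.379)).items(): print(n,rf(p).round(4))
q=np.vstack(list(Q.values()));q=q[np.isfinite(q).all(1)];r=rf(q[:,:2])
H=np.full((10,40),-9.);i=np.floor((r[:,0]-.34)/.015).astype(int);j=np.floor((r[:,1]+.24)/.02).astype(int)
k=(i>=0)&(i<10)&(j>=0)&(j<40);np.maximum.at(H,(i[k],j[k]),q[k,2]*100)
print('      '+' '.join('%3d'%(-24+2*x) for x in range(40)))
for a in range(10):print('%.3f'%(.34+.015*a),' '.join('%3d'%h for h in H[a]))
E
```

```text
t0 hv [171.4 218.3] [0.3937 0.1677] area mm2 142
t0 hb [270.5 200.2] [ 0.4385 -0.0808] area mm2 482
t0 hc [391.1 156.9] [ 0.5486 -0.3892] area mm2 22
s0 hv [210.1 261.4] [0.4041 0.18  ] area mm2 8Traceback (most recent call last):
  File "<stdin>", line 10, in <module>
ValueError: attempt to get argmax of an empty sequence
```

```bash
python3 - <<'E'
from h import *
q=[]
for f in('t0','s0'):q.append(world(dict(np.load(f'pics/{f}.npz'))).reshape(-1,3))
for n,p in dict(vial=(.3565,.2725),hv=(.396,.169),bot=(.4165,.0535),hb=(.4415,-.081),cyl=(.4895,-.2425),hc=(.527,-.379)).items(): print(n,rf(p).round(4))
o=robot.get_obs();print('tool',rf(o['tool_pos'][:2]))
q=np.vstack(q);q=q[np.isfinite(q).all(1)];r=rf(q[:,:2])
H=np.full((10,40),-9.);i=np.floor((r[:,0]-.34)/.015).astype(int);j=np.floor((r[:,1]+.24)/.02).astype(int)
k=(i>=0)&(i<10)&(j>=0)&(j<40);np.maximum.at(H,(i[k],j[k]),q[k,2]*100)
print('      '+' '.join('%3d'%(-24+2*x) for x in range(40)))
for a in range(10):print('%.3f'%(.34+.015*a),' '.join('%3d'%h for h in H[a]))
E
```

```text
vial [ 0.4149 -0.1709]
hv [ 0.4262 -0.0607]
bot [0.4162 0.0561]
hb [0.4055 0.1925]
cyl [0.4101 0.3609]
hc [0.411  0.5025]
tool [0.0636389  0.54575567]
      -24 -22 -20 -18 -16 -14 -12 -10  -8  -6  -4  -2   0   2   4   6   8  10  12  14  16  18  20  22  24  26  28  30  32  34  36  38  40  42  44  46  48  50  52  54
0.340   0   0   0   0   0   0   0   0   0   0   0   0   0   0   0   0   0   0   0   0   0   0   0   0   0   0   0   0   0   0   0   0   0   0   0   0   0   0   0   0
0.355   0   0   0   0   0   0   0   0   0   0   0   0   0   0   0   0   0   0   0   0   1   1   1   0   0   0   0   0   0   0   0   0   0   0   0   1   0   0   0   0
0.370   0   0   0   0   0   0   0   0   0   0   0   0   0   0   0   0   0   0   0   1   1   0   1   1   0   0   0   0   0   0   0   0   0   0   0   1   1   1   1   0
0.385   0   0   0   0   0   0   0   0   0   0   0   0   0   9  11   9   0   0   0   1   0   0   0   1   1   0   0   0   0  14  14   0   0   0   1   1   0   0   1   0
0.400   0   0   9   9   9   0   0   0   1   1   0   0   0  11  11  11   8   0   0   0   0   0   3   3   0   0   0   0  
[... 176 characters left out ...]
   0   0   0   1   1   0   0   1   1
0.430   0   0   0   0   0   0   0   1   1   1   1   0   0   9  11  11   0   0   0   0   1   0  21  25  26  25  21   8   0   0   0   0   0   0   0   1   0   1   1   0
0.445   0   0   0   0   0   0   0   0   1   1   0   0   0   0   0   0   0   0   0  23  23  23  23  23  25  23  23  23  22   3   3   3   3  12  12   3  13  12   3   3
0.460   0   0   0   0   0   0   0   0   0   0   0   0   0   0   0   0   0   0   0  23  23  23  23  23  23  23  23  23  23   3   3   3  13  13  13  13  13  13   3   3
0.475   0   0   0   0   0   0   0   0   0   0   0   0   0   0   0   0   3   4   0  23  23  23  23  23  23  23  23  23  23   4   3  19  19  18  19  18  19  19  19  19
```

Call:
carry_out(
  steps=[
    [[0,0,-0.03],0.667,-1],
    [[0,0,-0.06],0.667,-1],
  ],
)

```text
time: 0.35
tool_pos: [0.2027, -0.5106, 0.2364]
ee_rot: [-3.139, 0.0, 0.261]
wrist_force: [1.0, -0.7, -0.4]
width: 0.0933
finger_force: 0.0
```

```bash
python3 - <<'E'
from h import *
for f in('t0','s0'):
    q=world(dict(np.load(f'pics/{f}.npz'))).reshape(-1,3);q=q[np.isfinite(q).all(1)];r=rf(q[:,:2])
    for s0 in np.arange(.10,.36,.02):
        m=(r[:,1]>s0)&(r[:,1]<s0+.02)&(r[:,0]>.37)&(r[:,0]<.5)&(q[:,2]>.02)
        out=[]
        for z0 in np.arange(.02,.30,.04):
            k=m&(q[:,2]>z0)&(q[:,2]<z0+.04);out.append('%.3f/%d'%(np.sort(r[k,0])[min(2,k.sum()-1)],k.sum()) if k.sum() else '  -  ')
        print(f,'%.2f'%s0,' '.join(out))
s=dict(np.load('pics/s0.npz'))['image'][:,:,::-1]
cv2.imwrite('pics/c1.png',cv2.resize(s[90:260,190:350],None,fx=3.5,fy=3.5,interpolation=cv2.INTER_CUBIC))
E
```

```text
t0 0.10 0.488/41   -     -     -     -     -     -  
t0 0.12 0.495/8   -     -     -     -     -     -  
t0 0.14 0.457/13 0.457/20 0.457/21 0.457/20 0.457/19 0.457/76   -  
t0 0.16 0.457/21 0.457/16 0.454/24 0.454/30 0.456/28 0.456/214   -  
t0 0.18 0.457/19 0.457/16 0.454/20 0.454/34 0.457/30 0.457/211   -  
t0 0.20 0.418/52 0.457/19 0.454/21 0.454/32 0.457/31 0.457/209   -  
t0 0.22 0.410/27 0.434/24 0.456/16 0.454/17 0.424/109 0.433/220   -  
t0 0.24 0.457/1 0.433/7 0.457/7 0.457/26 0.430/71 0.432/243 0.444/3
t0 0.26   -     -   0.431/24 0.431/26 0.426/88 0.431/238   -  
t0 0.28 0.445/2 0.444/5 0.438/14 0.457/13 0.426/61 0.457/214   -  
t0 0.30 0.458/1 0.457/10 0.457/22 0.457/25 0.457/25 0.455/210   -  
t0 0.32 0.456/30   -     -     -     -   0.463/15   -  
t0 0.34 0.400/114 0.400/28 0.400/36 0.405/6   -     -     -  
s0 0.10 0.487/34   -     -     -     -     -     -  
s0 0.12 0.499/4   -     -     -     -     -     -  
s0 0.14 0.456/168 0.455/220 0.455/239 0.456/263 0.455/268 0.453/142   -  
s0 0.16 0.455/33 0.456/41 0.452/54 0.452/57 0.455/55 0.455/102   -  
s0 0.18 0.455/39 0.455/39 0.453/32 0.452/49 0.455/50 0.455/96   -  
s0 0.20 0.417/74 0.455/41 0.453/38 0.452/44 0.434/53 0.456/93   -  
s0 0.22 0.406/29 0.431/61 0.433/49 0.432/61 0.423/132 0.430/115   -  
s0 0.24 0.455/24 0.435/35 0.433/48 0.433/43 0.428/56 0.429/111 0.444/2
s0 0.26 0.456/34 0.443/46 0.430/60 0.429/88 0.424/73 0.430/111   -  
s0 0.28 0.445/19 0.443/37 0.436/21 0.456/6 0.429/20 0.456/74   -  
s0 0.30 0.454/11 0.443/13   -     -   0.455/11 0.455/66   -  
s0 0.32 0.455/10   -     -     -     -   0.487/1   -  
s0 0.34 0.398/94 0.398/85 0.397/98 0.402/9   -     -     -
```

View pics/c1.png

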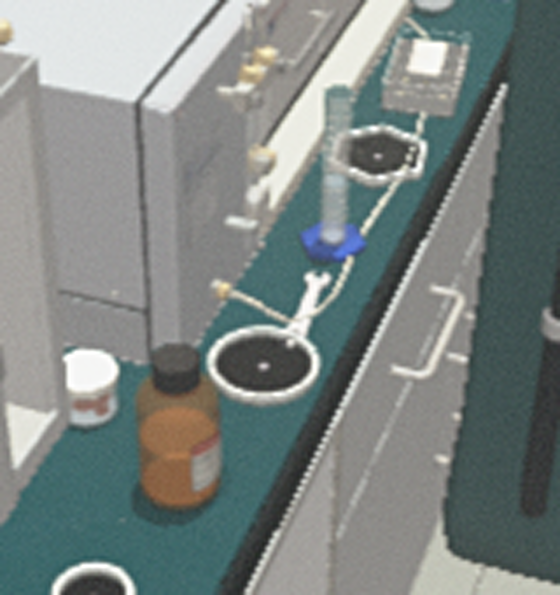

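The crop shows taps sticking out of the instrument behind and to the right of the large holder (crop (250,60-220)); they reach n≈0.423 at s≈0.22-0.29. I'll allow for those later and go for the vial first.

Call:
carry_out(
  steps=[
    [[0.034,-0.046,0],0,-1],
    [[0.068,-0.092,0],0,-1],
    [[0.102,-0.138,0],0,-1],
    [[0.136,-0.186,0],0,-1],
    [[0.161,-0.238,0],0,-1],
    [[0.186,-0.29,0],0,-1],
    [[0.211,-0.342,0],0,-1],
    [[0.236,-0.396,0],0,-1],
    [[0.244,-0.446,0],0,-1],
    [[0.252,-0.496,0],0,-1],
  ],
)

```text
time: 1.6
tool_pos: [0.3175, 0.0347, 0.2365]
ee_rot: [-3.142, 0.0, 0.261]
wrist_force: [0.8, 0.4, -0.3]
width: 0.0942
finger_force: 0.0
```

Call:
carry_out(
  steps=[
    [[0.01,-0.05,0],0,-1],
    [[0.014,-0.1,0],0,-1],
    [[0.014,-0.15,0],0,-1],
    [[0.014,-0.2,0],0,-1],
    [[0.014,-0.221,0],0,-1],
    [[0.014,-0.221,0],0,-1],
    [[0.014,-0.221,0],0,-1],
  ],
)

```text
time: 2.48
tool_pos: [0.2746, 0.2495, 0.2366]
ee_rot: [3.141, 0.0, 0.261]
wrist_force: [0.2, -0.1, -1.1]
width: 0.0938
finger_force: 0.0
```

```bash
python3 - <<'E'
from h import *
o=robot.get_obs();print(o['time'],o['tool_pos'],rf(o['tool_pos'][:2]),o['ee_rot'],o['joint_positions'])
s=snap('wrist','w1');print(s['mtx'],s['z_map'].min(),s['z_map'].max());snap('top','t1')
E
```

```text
2.475 [0.27460524 0.24951734 0.23659367] [ 0.32982813 -0.16994218] [3.14083632e+00 4.84337839e-04 2.60894604e-01] [ 5.85005935e-01 -3.20610580e-01  1.61974032e+00 -5.84244265e-04
  1.84316285e+00  1.89475050e+00]
[[297.31863964   0.         249.98348614]
 [  0.         297.31863964 196.05719253]
 [  0.           0.           1.        ]] 0.0 1.5035949
```

View pics/w1.png

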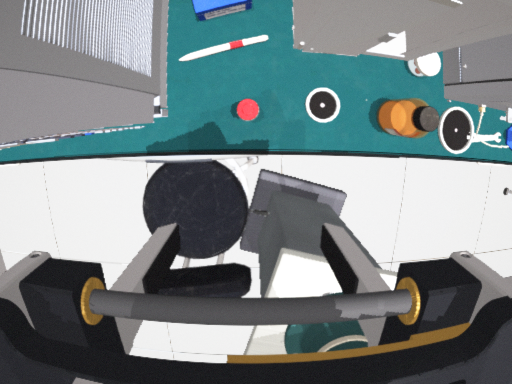

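The wrist view shows the red cap at (248,110), the small holder at (322,105), the bottle cap at (426,118) and the large holder at (457,129). I'll cross-check those positions through the fisheye model.

```bash
cat >> h.py <<'E'
def wray(s,uv,z):
    K=s['mtx'];d=np.array([uv[0]-K[0,2],uv[1]-K[1,2]])/K[0,0];th=np.hypot(*d)
    v=np.r_[d/max(th,1e-9)*np.sin(th),np.cos(th)];v=s['R'].T@v;c=-s['R'].T@s['t'];return c+v*(z-c[2])/v[2]
def wcirc(s,p,z,mask):
    n,l,st,ce=cv2.connectedComponentsWithStats(mask.astype(np.uint8));
    yy,xx=np.where(l>0);i=l[yy,xx][np.hypot(xx-p[0],yy-p[1]).argmin()]
    cs,_=cv2.findContours((l==i).astype(np.uint8),cv2.RETR_EXTERNAL,cv2.CHAIN_APPROX_NONE)
    P=np.array([wray(s,q,z)[:2] for q in cs[0][:,0]]).astype(np.float32);M=cv2.moments(cv2.convexHull(P));h=cv2.convexHull(P)
    return np.array([M['m10']/M['m00'],M['m01']/M['m00']]),np.sqrt(M['m00']/np.pi)
E
python3 - <<'E'
from h import *
s=dict(np.load('pics/w1.npz'));im=s['image'].astype(int);r,g,b=im[...,0],im[...,1],im[...,2]
c,R=wcirc(s,(248,110),.096,(r>120)&(g<80));print('cap',c,R,rf(c))
for k,p in dict(hv=(310,105),hb=(441,129)).items():
    m=np.zeros(r.shape,bool);u,v=p;m[v-35:v+35,max(u-10,0):u+60]=True
    c,R=wcirc(s,p,.009,m&(im.min(2)>120)&(im.max(2)-im.min(2)<30));print(k,c,R,rf(c))
E
```

```text
cap [0.35422247 0.27917431] 0.0013966189273900095 [ 0.41440826 -0.17798216]
hv [0.39750627 0.17067783] 0.025927633231176524 [ 0.42813624 -0.06197993]
hb [ 0.47085346 -0.11400035] 0.0720153145740103 [0.42530405 0.23198173]
```

```bash
python3 - <<'E'
from h import *
s=dict(np.load('pics/w1.npz'));im=s['image'].astype(int);r,g,b=im[...,0],im[...,1],im[...,2]
m=cv2.morphologyEx(((r>g+50)&(r>b+50)).astype(np.uint8),cv2.MORPH_CLOSE,np.ones((3,3)))
c,R=wcirc(s,(248,110),.096,m);print('cap',c,R,rf(c))
E
```

```text
cap [0.35782752 0.27382438] 0.012352114708442139 [ 0.41650581 -0.17188146]
```

Call:
carry_out(
  steps=[
    [[0.045,-0.001,0],0,-1],
    [[0.086,-0.002,0],0,-1],
    [[0.086,-0.002,0.05],0,-1],
    [[0.086,-0.002,0.1],0,-1],
    [[0.086,-0.002,0.15],0,-1],
    [[0.086,-0.002,0.195],0,-1],
    [[0.086,-0.002,0.195],0,-1],
    [[0.086,-0.002,0.195],0,0.0],
  ],
)

```text
time: 3.58
tool_pos: [0.3586, 0.2745, 0.0438]
ee_rot: [-3.141, -0.003, 0.26]
wrist_force: [0.2, -0.3, 0.8]
width: 0.0874
finger_force: 0.0
```

Call:
carry_out(
  steps=[
    [[0,0,0],0,1],
    [[0,0,0],0,1],
    [[0,0,0],0,1],
    [[0,0,0],0,1],
    [[0,0,0],0,1],
    [[0,0,0],0,1],
    [[0,0,0],0,1],
    [[0,0,0],0,1],
  ],
)

```text
time: 4.58
tool_pos: [0.3571, 0.2743, 0.0417]
ee_rot: [3.141, 0.0, 0.261]
wrist_force: [0.1, 0.4, -0.3]
width: 0.0269
finger_force: 30.0
```

Call:
carry_out(
  steps=[
    [[0,0,-0.025],0,1],
    [[0,0,-0.045],0,1],
    [[0.003,0.03,-0.045],0,1],
    [[0.006,0.06,-0.045],0,1],
    [[0.009,0.09,-0.045],0,1],
    [[0.011,0.111,-0.045],0,1],
    [[0.011,0.111,-0.045],0,1],
    [[0.011,0.111,-0.03],0,1],
    [[0.011,0.111,-0.015],0,1],
    [[0.011,0.111,-0.015],0,1],
  ],
)

```text
time: 5.82
tool_pos: [0.3943, 0.17, 0.0544]
ee_rot: [3.142, 0.005, 0.263]
wrist_force: [-0.2, -0.1, -1.4]
width: 0.0267
finger_force: 30.0
```

```bash
python3 - <<'E'
from h import *
o=robot.get_obs();print(o['time'],o['tool_pos'],rf(o['tool_pos'][:2]),o['width'])
a=snap('top','t2')['image'];b=snap('scene','s2')['image'];w=snap('wrist','w2')['image']
f=lambda i:cv2.resize(i,(400,280),interpolation=cv2.INTER_CUBIC)
cv2.imwrite('pics/m2.png',np.vstack([np.hstack([f(a[180:250,120:220]),f(b[225:295,160:260])]),np.hstack([f(w[60:200,150:350]),f(w)])])[:,:,::-1])
E
```

```text
5.825 [0.39433841 0.16998263 0.05437042] [ 0.4248964  -0.06212833] 0.02673842843504624
```

View pics/m2.png

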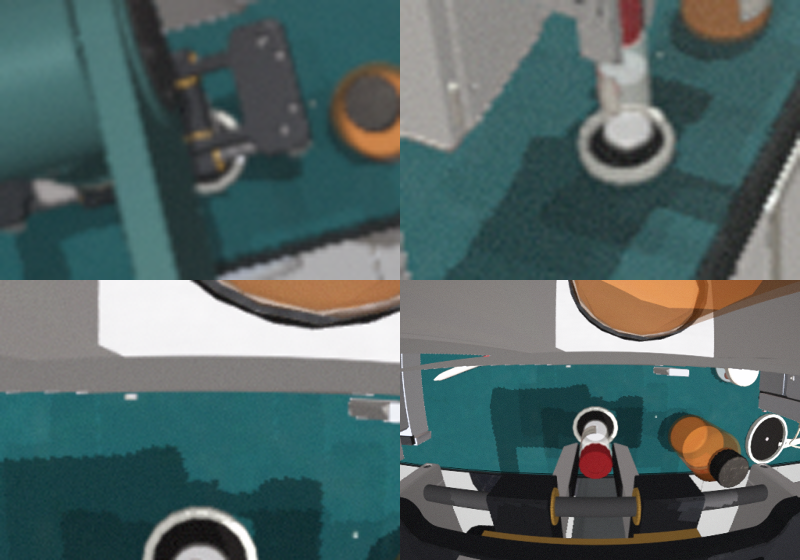

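The mosaic shows the held vial over the small holder, with its foot inside the rim in the scene tile (630,130) and the wrist tile (595,430). I'll lower it and release.

Call:
carry_out(
  steps=[
    [[0,0,0.006],0,1],
    [[0,0,0.011],0,1],
    [[0,0,0.0115],0,1],
    [[0,0,0.0115],0,1],
    [[0,0,0.0115],0,0.2],
    [[0,0,0.0115],0,0.0],
    [[0,0,0.0115],0,-0.2],
    [[0,0,0.0115],0,-0.4],
    [[0,0,0.0115],0,-0.4],
    [[0,0,0.0115],0,-0.4],
  ],
)

```text
time: 7.22
tool_pos: [0.3964, 0.1699, 0.0453]
ee_rot: [3.142, 0.0, 0.261]
wrist_force: [-0.6, 0.4, 0.1]
width: 0.0658
finger_force: 0.0
```

Call:
carry_out(
  steps=[
    [[0,0,-0.05],0,-0.4],
    [[0,0,-0.1],0,-0.4],
    [[0,0,-0.15],0,-1],
    [[-0.04,0,-0.18],0,-1],
    [[-0.09,0.02,-0.18],0,-1],
    [[-0.1,0.07,-0.18],0,-1],
    [[-0.1,0.118,-0.18],0,-1],
    [[-0.1,0.118,-0.18],0,-1],
    [[-0.1,0.118,-0.18],0,-1],
  ],
)

```text
time: 8.35
tool_pos: [0.3302, 0.0305, 0.2253]
ee_rot: [-3.141, 0.0, 0.261]
wrist_force: [0.6, 0.3, 0.1]
width: 0.0939
finger_force: 0.0
```

```bash
python3 - <<'E'
from h import *
o=robot.get_obs();print(o['time'],o['tool_pos'],rf(o['tool_pos'][:2]))
s=snap('wrist','w3');snap('scene','s3')
im=s['image'].astype(int);r,g,b=im[...,0],im[...,1],im[...,2]
m=cv2.morphologyEx(((r>g+50)&(r>b+50)).astype(np.uint8),cv2.MORPH_CLOSE,np.ones((3,3)))
n,l,st,ce=cv2.connectedComponentsWithStats(m);print([(x[4],c.round()) for x,c in zip(st[1:],ce[1:]) if x[4]>20])
E
```

```text
8.35 [0.33021914 0.03047703 0.2253369 ] [0.32685524 0.05602845]
[(np.int32(1190), array([202.,   9.])), (np.int32(72), array([91., 55.])), (np.int32(506), array([249., 111.])), (np.int32(405), array([150., 100.]))]
```

View pics/w3.png

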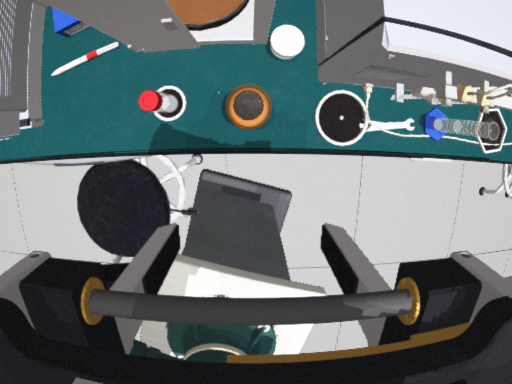

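The wrist view shows the vial upright in its holder with the cap at (150,100), the bottle at (249,106), the large holder at (342,118) and the taps starting at about x=400. Next I'll measure the bottle and the large holder.

```bash
python3 - <<'E'
from h import *
s=dict(np.load('pics/w3.npz'));im=s['image'].astype(int);r,g,b=im[...,0],im[...,1],im[...,2]
m=cv2.morphologyEx(((r>g+35)&(r>b+50)).astype(np.uint8),cv2.MORPH_CLOSE,np.ones((3,3)))
m[:80]=0
print('bottle shoulder .085',*[x for x in wcirc(s,(249,120),.087,m)])
d=(im.max(2)<75); mm=np.zeros_like(d);mm[85:125,230:270]=1
c,R=wcirc(s,(249,103),.115,d&mm);print('cap',c,R,rf(c))
c,R=wcirc(s,(249,120),.087,m);print('shoulder',rf(c),R)
mm=np.zeros_like(d);mm[85:150,312:372]=1
c,R=wcirc(s,(330,118),.004,d&mm);print('hb floor',c,R,rf(c))
L=mm&(im.min(2)>130)
P=np.array([wray(s,(x,y),.009)[:2] for y,x in np.argwhere(L)])
for _ in range(4):
    c,R=circ(P);P=P[np.abs(np.hypot(*(P-c).T)-R)<.004]
print('hb rim',c,R,len(P),rf(c))
# taps from wrist: triangulate not; cylinder foot blue
bl=(b>r+60)&(b>g+40);bl[:95]=0;bl[:,:400]=0
c,R=wcirc(s,(437,124),.006,bl);print('foot',rf(c),R)
E
```

```text
bottle shoulder .085 [0.41574    0.05473743] 0.023418070062245642
cap [0.40920499 0.05806695] 0.007786703727853423 [0.4102905  0.04982168]
shoulder [0.41574109 0.05472913] 0.023418070062245642
hb floor [ 0.44333381 -0.08022894] 0.034855568599960404 [0.4074628  0.19223844]
hb rim [ 0.44522409 -0.08081789] 0.03990969869910544 371 [0.40913623 0.19329656]
foot [0.40996431 0.3610813 ] 0.025801998127989556
```

Call:
carry_out(
  steps=[
    [[0.045,0,0],0,-1],
    [[0.084,0,0],0,-1],
    [[0.084,0,0.03],0,-1],
    [[0.084,0,0.07],0,-1],
    [[0.084,0,0.11],0,-1],
    [[0.084,0,0.145],0,-1],
    [[0.084,0,0.166],0,-1],
    [[0.084,0,0.166],0,-1],
    [[0.084,0,0.166],0,-0.3],
    [[0.084,0,0.166],0,-0.2],
  ],
)

```text
time: 9.7
tool_pos: [0.4126, 0.0522, 0.0609]
ee_rot: [3.141, -0.003, 0.262]
wrist_force: [0.8, -0.4, -0.2]
width: 0.0776
finger_force: 0.0
```

Call:
carry_out(
  steps=[
    [[0,0,0],0,0],
    [[0,0,0],0,0.2],
    [[0,0,0],0,0.6],
    [[0,0,0],0,1],
    [[0,0,0],0,1],
    [[0,0,0],0,1],
    [[0,0,0],0,1],
  ],
)

```text
time: 10.58
tool_pos: [0.4118, 0.0521, 0.0598]
ee_rot: [-3.141, -0.001, 0.261]
wrist_force: [0.0, 1.9, 4.5]
width: 0.0555
finger_force: 30.0
```

Call:
carry_out(
  steps=[
    [[0,0,-0.02],0,1],
    [[0,0,-0.045],0,1],
    [[-0.025,0.01,-0.045],0.3,1],
    [[-0.051,0.04,-0.045],0.8,1],
    [[-0.051,0.07,-0.045],1.3,1],
    [[-0.051,0.1,-0.045],1.8,1],
    [[-0.051,0.131,-0.045],2,1],
    [[-0.051,0.131,-0.045],2,1],
    [[-0.051,0.131,-0.025],2,1],
    [[-0.051,0.131,-0.025],2,1],
  ],
)

```text
time: 11.82
tool_pos: [0.3937, -0.0869, 0.0819]
ee_rot: [-3.14, 0.006, -0.087]
wrist_force: [1.3, 0.4, -1.1]
width: 0.0554
finger_force: 29.9
```

```bash
python3 - <<'E'
from h import *
o=robot.get_obs();print(o['time'],o['tool_pos'],rf(o['tool_pos'][:2]),o['ee_rot'],o['width'],o['wrist_force'])
snap('top','t4');s=snap('scene','s4');w=snap('wrist','w4')
f=lambda i:cv2.resize(i,(400,300),interpolation=cv2.INTER_CUBIC)
cv2.imwrite('pics/m4.png',np.hstack([f(s['image'][120:270,170:370]),f(w['image'])])[:,:,::-1])
E
```

```text
11.825 [ 0.39372058 -0.08688347  0.08191914] [0.35781778 0.18582537] [-3.14041294  0.00588133 -0.08706917] 0.05535913816019965 [ 1.29701043  0.36712862 -1.07577779]
```

View pics/m4.png

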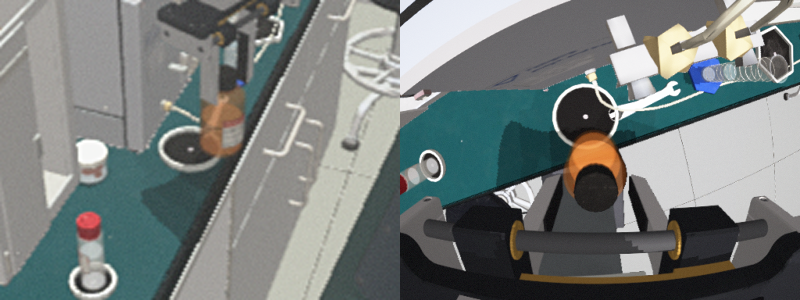

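The picture shows the bottle held upright just in front of the large holder, and the vial standing in its holder. I'll slide it in slowly while watching the force.

Call:
carry_out(
  steps=[
    [[0.009,-0.0034,0],0,1],
    [[0.019,-0.007,0],0,1],
    [[0.024,-0.0088,0],0,1],
    [[0.024,-0.0088,0],0,1],
    [[0.024,-0.0088,0],0,1],
  ],
)

```text
time: 12.6
tool_pos: [0.4206, -0.0813, 0.0843]
ee_rot: [3.141, 0.0, -0.088]
wrist_force: [-0.6, -0.5, -1.4]
width: 0.0553
finger_force: 29.9
```

Call:
carry_out(
  steps=[
    [[0.002,-0.0007,0],0,1],
    [[0.004,-0.0015,0],0,1],
    [[0.005,-0.002,0],0,1],
    [[0.005,-0.002,0],0,1],
  ],
)

```text
time: 13.1
tool_pos: [0.4259, -0.0797, 0.0844]
ee_rot: [3.141, -0.0, -0.088]
wrist_force: [0.6, -0.8, -2.1]
width: 0.0557
finger_force: 29.9
```

Call:
carry_out(
  steps=[
    [[0.002,-0.0007,0],0,1],
    [[0.004,-0.0015,0],0,1],
    [[0.006,-0.002,0],0,1],
    [[0.006,-0.002,0],0,1],
    [[0.006,-0.002,0],0,1],
  ],
)

```text
time: 13.72
tool_pos: [0.432, -0.0783, 0.0843]
ee_rot: [3.142, 0.0, -0.088]
wrist_force: [-0.2, -0.5, -2.2]
width: 0.0556
finger_force: 29.9
```

```bash
python3 - <<'E'
from h import *
o=robot.get_obs();print(o['time'],o['tool_pos'],rf(o['tool_pos'][:2]),o['ee_rot'],o['width'],o['wrist_force'])
snap('top','t5');s=snap('scene','s5');w=snap('wrist','w5')
f=lambda i:cv2.resize(i,(400,300),interpolation=cv2.INTER_CUBIC)
cv2.imwrite('pics/m5.png',np.hstack([f(s['image'][140:230,210:330]),f(w['image'][80:290,150:430])])[:,:,::-1])
E
```

```text
13.725 [ 0.43200771 -0.07825067  0.0843394 ] [0.39703464 0.18739617] [ 3.14152896e+00  1.26866078e-04 -8.76718107e-02] 0.05561276467198255 [-0.15192628 -0.53081548 -2.23492394]
```

View pics/m5.png

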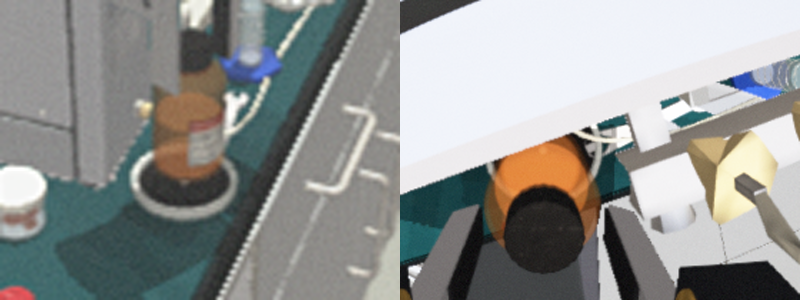

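Both views show the bottle over the large holder with no contact force. I'll move 2 mm further in and then lower.

Call:
carry_out(
  steps=[
    [[0.001,0,0],0,1],
    [[0.002,0,0],0,1],
    [[0.002,0,0],0,1],
    [[0.002,0,0],0,1],
  ],
)

```text
time: 14.38
tool_pos: [0.434, -0.0784, 0.0844]
ee_rot: [3.142, 0.0, -0.088]
wrist_force: [-1.1, 0.6, -2.0]
width: 0.0556
finger_force: 29.9
```

Call:
carry_out(
  steps=[
    [[0,0,0.004],0,1],
    [[0,0,0.008],0,1],
    [[0,0,0.012],0,1],
    [[0,0,0.012],0,1],
  ],
)

```text
time: 14.88
tool_pos: [0.4336, -0.0783, 0.0718]
ee_rot: [-3.141, 0.001, -0.088]
wrist_force: [-0.4, -0.4, -1.6]
width: 0.0556
finger_force: 29.9
```

Call:
carry_out(
  steps=[
    [[0,0,0.002],0,1],
    [[0,0,0.004],0,1],
    [[0,0,0.006],0,1],
    [[0,0,0.006],0,1],
  ],
)

```text
time: 15.38
tool_pos: [0.4339, -0.0784, 0.0661]
ee_rot: [-3.142, 0.0, -0.088]
wrist_force: [0.4, 0.3, -2.3]
width: 0.0557
finger_force: 29.9
```

Call:
carry_out(
  steps=[
    [[0,0,0.001],0,1],
    [[0,0,0.002],0,1],
    [[0,0,0.003],0,1],
    [[0,0,0.003],0,1],
    [[0,0,0.003],0,1],
  ],
)

```text
time: 16.0
tool_pos: [0.4341, -0.0785, 0.0634]
ee_rot: [3.141, -0.0, -0.088]
wrist_force: [0.9, -0.4, -2.2]
width: 0.0556
finger_force: 29.9
```

```bash
python3 - <<'E'
from h import *
s=snap('scene','s6');w=snap('wrist','w6')
f=lambda i:cv2.resize(i,(400,300),interpolation=cv2.INTER_CUBIC)
cv2.imwrite('pics/m6.png',np.hstack([f(s['image'][140:230,210:330]),f(w['image'][80:290,150:430])])[:,:,::-1])
E
```

```text
(no output)
```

View pics/m6.png

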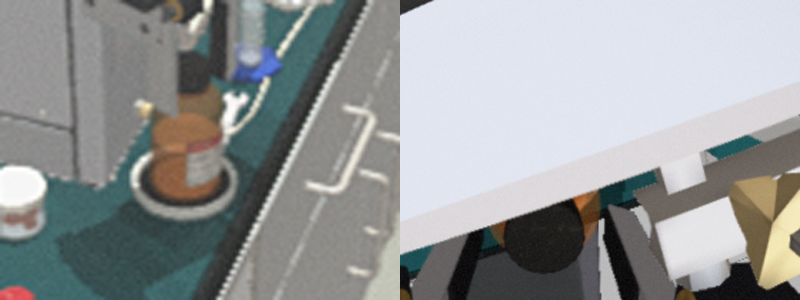

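The bottle stands inside the rim in the scene tile (187,185). I'll lower the last half millimetre, release, and back out toward the robot.

Call:
carry_out(
  steps=[
    [[0,0,0.0005],0,1],
    [[0,0,0.0005],0,-0.2],
    [[0,0,0.0005],0,-0.25],
    [[0,0,0.0005],0,-0.3],
    [[0,0,0.0005],0,-0.4],
    [[0,0,0.0005],0,-0.4],
    [[0,0,0.0005],0,-0.4],
  ],
)

```text
time: 16.98
tool_pos: [0.4341, -0.0785, 0.0629]
ee_rot: [3.141, -0.0, -0.088]
wrist_force: [-0.7, 0.4, -0.2]
width: 0.0659
finger_force: 0.0
```

Call:
carry_out(
  steps=[
    [[-0.01,0,0],0,-0.4],
    [[-0.03,0,0],0,-0.4],
    [[-0.06,0,0],0,-0.4],
    [[-0.09,0,-0.03],0,-0.4],
    [[-0.1,0,-0.08],0,-0.4],
    [[-0.1,0,-0.13],0,-0.4],
    [[-0.1,0,-0.18],0,-1],
    [[-0.1,0,-0.18],0,-1],
  ],
)

```text
time: 17.98
tool_pos: [0.3358, -0.0703, 0.2472]
ee_rot: [3.139, -0.009, -0.088]
wrist_force: [0.6, -0.8, -0.1]
width: 0.0827
finger_force: 0.0
```

```bash
python3 - <<'E'
from h import *
o=robot.get_obs();print(o['time'],o['tool_pos'],rf(o['tool_pos'][:2]),o['ee_rot'])
s=snap('scene','s7');w=snap('wrist','w7')
f=lambda i,a,b:cv2.resize(i,(a,b),interpolation=cv2.INTER_CUBIC)
cv2.imwrite('pics/m7.png',np.hstack([f(s['image'][140:260,210:310],300,360),f(w['image'],480,360)])[:,:,::-1])
E
```

```text
17.975 [ 0.33582797 -0.07032699  0.2472356 ] [0.30618294 0.15484933] [ 3.13890632 -0.00876459 -0.08778109]
```

View pics/m7.png

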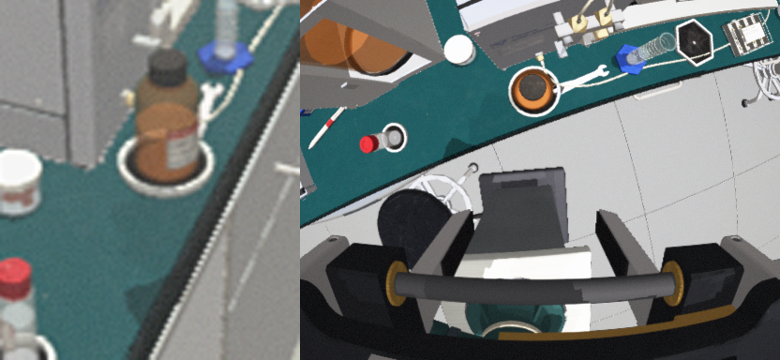

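The bottle stands in the large holder (wrist tile (535,90)) and the vial is still in place. Next I'll refine the cylinder foot, about (351,62) in the wrist image, and the hex holder, about (419,45).

```bash
python3 - <<'E'
from h import *
s=dict(np.load('pics/w7.npz'));im=s['image'].astype(int);r,g,b=im[...,0],im[...,1],im[...,2]
bl=(b>r+60)&(b>g+40)
c,R=wcirc(s,(346,66),.006,bl);print('foot',rf(c),R)
mm=np.zeros(r.shape,bool);mm[15:80,395:450]=1
d=(im.max(2)<75)
c,R=wcirc(s,(419,45),.003,d&mm);print('hc floor',rf(c),R)
L=mm&(im.min(2)>130)
c,R=wcirc(s,(402,45),.009,L);print('hc rim hull',rf(c),R)
o=robot.get_obs();y=o['ee_rot'][2];a=np.pi/12-y
print('tool axes x,y in (n,s):',[np.cos(a),np.sin(a)],[-np.sin(a),np.cos(a)])
E
```

```text
foot [0.40971676 0.36118511] 0.025450102115033107
hc floor [0.41742807 0.50087334] 0.033259407794703655
hc rim hull [0.40963297 0.49518045] 0.047284721584435946
tool axes x,y in (n,s): [np.float64(0.9395399638996305), np.float64(0.34243927379242156)] [np.float64(-0.34243927379242156), np.float64(0.9395399638996305)]
```

Call:
carry_out(
  steps=[
    [[0,0,0],-1,-1],
    [[0,0,0],-2,-1],
    [[0,0,0],-3,-1],
    [[0,0,0],-4,-1],
    [[0,0,0],-4.2,-1],
    [[0,0,0],-4.2,-1],
    [[0,0,0],-4.2,-1],
  ],
)

```text
time: 18.95
tool_pos: [0.3342, -0.0696, 0.2424]
ee_rot: [-3.141, 0.0, 0.644]
wrist_force: [-0.1, -0.8, -0.4]
width: 0.0941
finger_force: 0.0
```

Call:
carry_out(
  steps=[
    [[-0.022,0.04,0],0,-1],
    [[-0.044,0.08,0],0,-1],
    [[-0.065,0.121,0],0,-1],
    [[-0.054,0.162,0],0,-1],
    [[-0.044,0.202,0],0,-1],
    [[-0.013,0.217,0],0,-1],
    [[0.017,0.231,0],0,-1],
    [[0.0175,0.231,0],0,-1],
    [[0.0175,0.231,0],0,-1],
    [[0.0175,0.231,0],0,-1],
  ],
)

```text
time: 20.2
tool_pos: [0.4866, -0.2439, 0.2433]
ee_rot: [3.141, 0.0, 0.644]
wrist_force: [0.8, 0.1, 0.3]
width: 0.094
finger_force: 0.0
```

```bash
python3 - <<'E'
from h import *
o=robot.get_obs();print(o['time'],o['tool_pos'],rf(o['tool_pos'][:2]),o['ee_rot'])
w=snap('wrist','w8');s=snap('scene','s8')
f=lambda i,a,b:cv2.resize(i,(a,b),interpolation=cv2.INTER_CUBIC)
cv2.imwrite('pics/m8.png',np.hstack([f(s['image'][60:220,210:370],360,360),f(w['image'],440,330+30)])[:,:,::-1])
E
```

```text
20.2 [ 0.48657964 -0.2439208   0.2433144 ] [0.40686849 0.36154548] [3.14093533e+00 1.03007516e-04 6.44332845e-01]
```

View pics/m8.png

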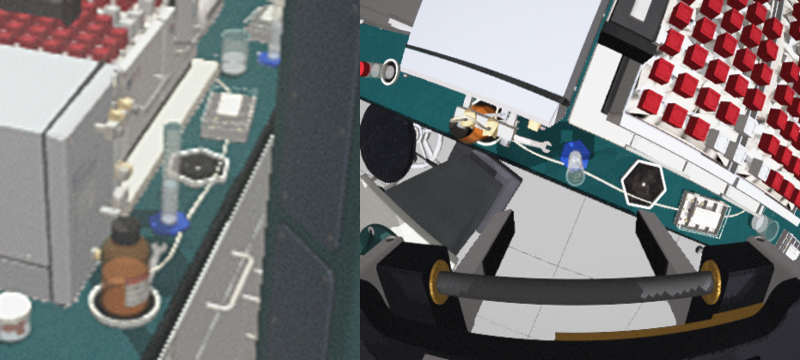

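The wrist tile shows the tube midway between the fingers at (575,170), and the hex holder at (643,184). I'll measure the hex holder, then descend.

```bash
python3 - <<'E'
from h import *
s=dict(np.load('pics/w8.npz'));im=s['image'].astype(int)
mm=np.zeros(im.shape[:2],bool);mm[165:228,298:362]=1
c,R=wcirc(s,(329,196),.003,(im.max(2)<75)&mm);print('floor',rf(c),R)
L=mm&(im.min(2)>130)
P=np.array([wray(s,(x,y),.009)[:2] for y,x in np.argwhere(L)]);
for _ in range(5):
    c,R=circ(P);P=P[np.abs(np.hypot(*(P-c).T)-R)<.008]
print('rim',rf(c),R,len(P))
print('dot',rf(wray(s,((643.5-360)*512/440,184.5*384/360),.003)[:2]))
im=s['image'];r,g,b=[im[...,i].astype(int) for i in range(3)]
c,R=wcirc(s,(250,166),.006,(b>r+60)&(b>g+40));print('foot',rf(c),R)
E
```

```text
floor [0.41672575 0.49929867] 0.03359954004472286
rim [0.41819589 0.50158996] 0.04441740308822922 663
dot [0.41225164 0.49915185]
foot [0.41140804 0.36164995] 0.02468124865150012
```

Call:
carry_out(
  steps=[
    [[0,0,0.04],0,-1],
    [[0,0,0.08],0,-1],
    [[0,0,0.115],0,-1],
    [[0,0,0.142],0,-1],
    [[0,0,0.142],0,-1],
    [[0,0,0.142],0,-0.3],
  ],
)

```text
time: 21.05
tool_pos: [0.4879, -0.2443, 0.1025]
ee_rot: [3.139, -0.001, 0.645]
wrist_force: [0.2, -1.0, 1.0]
width: 0.0874
finger_force: 0.0
```

Call:
carry_out(
  steps=[
    [[0,0,0],0,0],
    [[0,0,0],0,0.2],
    [[0,0,0],0,0.4],
    [[0,0,0],0,0.6],
    [[0,0,0],0,1],
    [[0,0,0],0,1],
    [[0,0,0],0,1],
    [[0,0,0],0,1],
  ],
)

```text
time: 22.05
tool_pos: [0.4873, -0.2437, 0.1008]
ee_rot: [-3.142, 0.0, 0.645]
wrist_force: [-1.0, -0.4, 0.1]
width: 0.0227
finger_force: 30.0
```

Call:
carry_out(
  steps=[
    [[0,0,-0.018],0,1],
    [[0,0,-0.035],0,1],
    [[-0.023,0.027,-0.035],0,1],
    [[-0.046,0.055,-0.035],0.5,1],
    [[-0.047,0.08,-0.035],1.2,1],
    [[-0.047,0.105,-0.035],1.8,1],
    [[-0.048,0.13,-0.035],2.2,1],
    [[-0.048,0.13,-0.035],2.2,1],
    [[-0.048,0.13,-0.035],2.2,1],
    [[-0.048,0.13,-0.02],2.2,1],
  ],
)

```text
time: 23.3
tool_pos: [0.5279, -0.3765, 0.1228]
ee_rot: [3.138, -0.002, 0.262]
wrist_force: [0.4, -0.5, -0.9]
width: 0.0227
finger_force: 30.0
```

```bash
python3 - <<'E'
from h import *
o=robot.get_obs();print(o['time'],o['tool_pos'],rf(o['tool_pos'][:2]),o['ee_rot'],o['width'],o['wrist_force'])
w=snap('wrist','w9');s=snap('scene','s9')
f=lambda i,a,b:cv2.resize(i,(a,b),interpolation=cv2.INTER_CUBIC)
cv2.imwrite('pics/m9.png',np.hstack([f(s['image'][80:180,250:350],360,360),f(w['image'][60:240,140:360],440,360)])[:,:,::-1])
E
```

```text
23.3 [ 0.52790467 -0.37647213  0.12284989] [0.4124786  0.50027593] [ 3.13812102e+00 -2.45478138e-03  2.62397050e-01] 0.022687058373233565 [ 0.35865783 -0.52995858 -0.88589066]
```

View pics/m9.png

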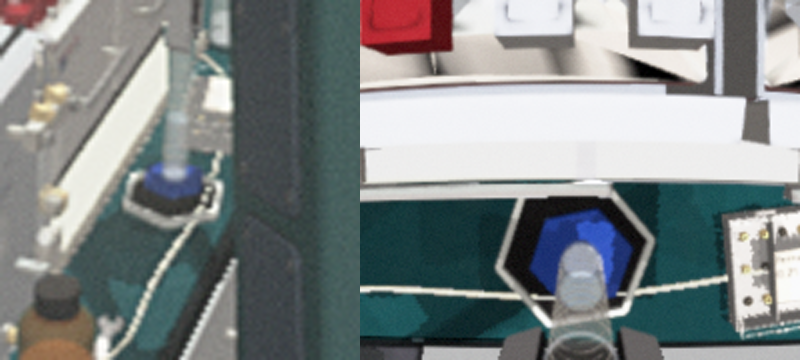

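The views show the foot over the hex holder and inside the rim (wrist tile (588,250), rim centre (577,262)). I'll lower it.

Call:
carry_out(
  steps=[
    [[0,0,0.004],0,1],
    [[0,0,0.008],0,1],
    [[0,0,0.012],0,1],
    [[0,0,0.012],0,1],
    [[0,0,0.012],0,1],
  ],
)

```text
time: 24.02
tool_pos: [0.5273, -0.3765, 0.109]
ee_rot: [3.141, -0.0, 0.261]
wrist_force: [0.4, 0.4, 0.2]
width: 0.0227
finger_force: 30.0
```

Call:
carry_out(
  steps=[
    [[0,0,0.002],0,1],
    [[0,0,0.004],0,1],
    [[0,0,0.0045],0,1],
    [[0,0,0.0045],0,1],
  ],
)

```text
time: 24.52
tool_pos: [0.5271, -0.3764, 0.1043]
ee_rot: [-3.142, 0.0, 0.261]
wrist_force: [0.2, 0.2, 0.3]
width: 0.0231
finger_force: 30.0
```

```bash
python3 - <<'E'
from h import *
o=robot.get_obs();print(o['time'],o['tool_pos'],rf(o['tool_pos'][:2]),o['ee_rot'],o['width'],o['wrist_force'])
w=snap('wrist','w10');s=snap('scene','s10')
f=lambda i,a,b:cv2.resize(i,(a,b),interpolation=cv2.INTER_CUBIC)
cv2.imwrite('pics/m10.png',np.hstack([f(s['image'][80:180,250:350],360,360),f(w['image'][60:240,140:360],440,360)])[:,:,::-1])
E
```

```text
24.525 [ 0.52714578 -0.37639406  0.10428924] [0.41176577 0.50000411] [-3.14154632e+00  1.21751594e-04  2.61390274e-01] 0.023130590253720325 [0.21972057 0.1746275  0.26788674]
```

View pics/m10.png

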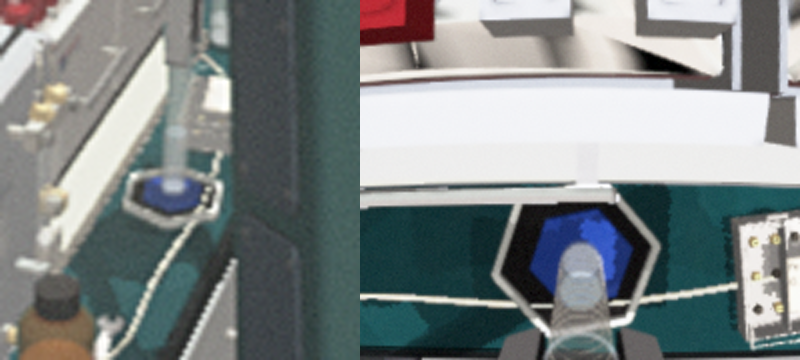

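The foot sits inside the hex rim (scene tile (173,190)). I'll release and withdraw upward, then toward the robot.

Call:
carry_out(
  steps=[
    [[0,0,0.0005],0,1],
    [[0,0,0.0005],0,0.45],
    [[0,0,0.0005],0,0.35],
    [[0,0,0.0005],0,0.2],
    [[0,0,0.0005],0,0],
    [[0,0,0.0005],0,0],
    [[0,0,0.0005],0,0],
  ],
)

```text
time: 25.5
tool_pos: [0.5272, -0.3764, 0.1039]
ee_rot: [3.141, 0.0, 0.261]
wrist_force: [0.3, -0.3, 0.2]
width: 0.0472
finger_force: 0.0
```

Call:
carry_out(
  steps=[
    [[0,0,-0.03],0,0],
    [[0,0,-0.07],0,0],
    [[0,0,-0.11],0,0],
    [[-0.04,0,-0.14],0,0],
    [[-0.09,0,-0.14],0,0],
    [[-0.14,0,-0.14],0,0],
    [[-0.18,0,-0.14],0,0],
    [[-0.22,0,-0.14],0,0],
    [[-0.22,0,-0.14],0,0],
    [[-0.22,0,-0.14],0,0],
  ],
)

```text
time: 26.75
tool_pos: [0.3152, -0.4331, 0.244]
ee_rot: [3.141, -0.001, 0.261]
wrist_force: [0.3, 0.1, 0.4]
width: 0.0469
finger_force: 0.0
```

```bash
python3 - <<'E'
from h import *
o=robot.get_obs();print(o['time'],o['tool_pos'],o['qvel'].round(3) if hasattr(o['qvel'],'round') else o['qvel'])
s=snap('scene','s11');t=snap('top','t11');
f=lambda i,a,b:cv2.resize(i,(a,b),interpolation=cv2.INTER_CUBIC)
cv2.imwrite('pics/m11.png',np.hstack([f(s['image'][80:320,170:350],390,520),f(t['image'][130:260,110:420],410,520//3).repeat(1,0) if 0 else cv2.copyMakeBorder(f(t['image'][130:260,110:420],410,172),0,348,0,0,0)])[:,:,::-1])
E
```

```text
26.75 [ 0.31517992 -0.43314545  0.24403333] [ 0.02   0.01  -0.005 -0.001  0.002 -0.003]
```

View pics/m11.png

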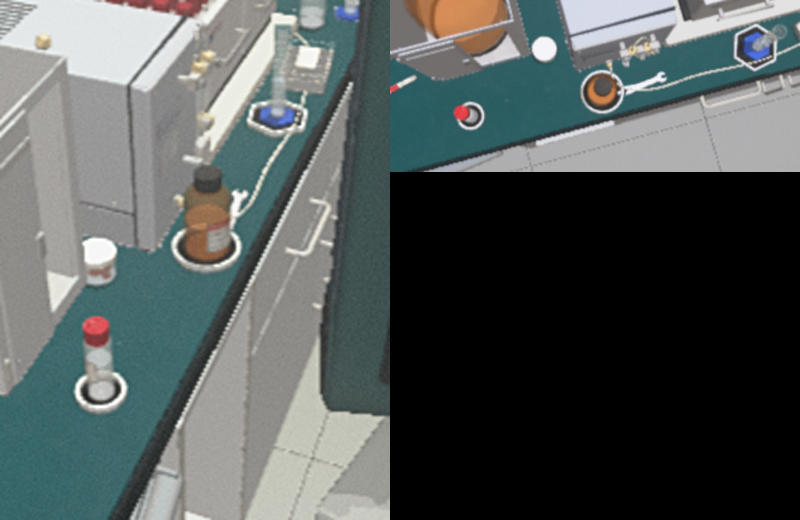

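The final view shows all three standing upright in their holders: the vial at (100,390), the bottle at (207,245) and the cylinder at (278,118). The robot is clear of them.

```bash
python3 -c "
from bench import robot
print(robot.close_job())"
```

```text
the job is handed in; nothing more can be done
None
```

The vial, bottle and cylinder each stand upright and released in their matching holders, and the job was handed in at about 27 s with no contact force noted on the way.

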